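# Pop the push-to-open brush box and lay its lid back

## Task

Open the bamboo brush box without picking anything up: press down on the red lacquer disc at the front of its lid until the catch lets go and the spring lifts the lid ajar, then push the middle of the lid's front edge on with a finger, up and over, until it leans fully open by itself. Do not lift or shift the box, and leave the jar, the stone stand and the two porcelain seals standing where they are.

Things in the scene. Friction and masses are not known exactly. Their poses are not given: they have to be found in the camera images.
- box: Pale bamboo brush box with two brushes inside on blue cloth, standing loose on the oak shelf (about 1.5 kg): 130 mm deep (its x), 190 mm wide (its y), walls 8 mm thick and 60 mm high; with the closed lid it is 68 mm high. Origin: centre of its underside; x points from the front (the catch side, which roughly faces the robot) to the hinge side, z up.
- lid (a joint): Lid angle in rad: 0 closed and latched, negative pressed in (rigid stop -0.06), positive opening upward. Pressing the front by about 4 mm (-0.04 rad, 3 to 5 N at the disc) frees the catch; let go, and a spring raises the lid to about 0.85, where it stays ajar. Then push against its weight (0.6 N at the edge); let go before upright (1.57) it sinks back to ajar, past it falls to its stop at 1.9.
- lid_hinge (a point): Midpoint of the lid's hinge axis at the back of the box, 57 mm behind the box's centre and 66 mm above its underside; fixed in the box, with the box's axes. The axis runs along the box's y. Inside, a small steel catch hook reaches 14 mm below the lid near its front corner (70 mm to the +y side of the middle, 9 to 25 mm behind the edge), and a thin spring arm lifts the lid at -y.
- press_disc (a point): Centre of the red lacquer disc (24 mm across, level with the lid's top to within 1 mm) on the lid's top, 20 mm in from the front edge, 92 mm from the hinge axis; it moves with the lid.
- lid_edge (a point): Middle of the lid's front edge face, half-way through its thickness, 112 mm from the hinge axis; it moves with the lid. The lid is a smooth waxed bamboo board 10 mm thick and 170 mm wide; closed, its front edge is 10 mm behind the box's front face, its top 8 mm above the box's rim, and its mid-plane 3 mm below the hinge axis. Its x axis points along the lid towards the hinge, z out of its top.
- jar: Bystander: lidded stoneware jar in grey glaze, 88 mm across and 98 mm high, loose, beside the box. Origin: centre of its underside.
- stand: Bystander: black stone seal stand, a stepped slab 60 x 85 x 30 mm, loose, beside the box. Origin: centre of its underside.
- seal_a: Bystander: white porcelain seal, 24 x 24 mm and 57 mm high with a waisted knob, standing loose in front of the box. Origin: centre of its underside.
- seal_b: Bystander: the other white porcelain seal, the same in shape. Origin: centre of its underside.
There are look-alikes about, which are no part of the job. Of the things like the box, leave any that is black, pink or yellow; of the rest the smaller one is meant.

How it is judged:
On the way, in this order (a step that is already met when the one before it is completed fails the run):
1. the lid's front is pressed in (lid angle below -0.025 rad) (value of joint lid below -0.025 rad), for 0.02 s.
2. the spring has lifted the lid ajar (lid angle above 0.5 rad) (value of joint lid above 0.5 rad), for 0.1 s.
At the end, for the whole second after the job is handed in: The lid rests fully open (angle above 1.75 rad, still); the box stands level within 20 mm of where it was; the jar, the stand and both seals stand upright within 20 mm of where they were (value of joint lid above 1.75 rad and velocity of joint lid between -0.1 and 0.1 rad/s and linear speed of box below 0.02 m/s and distance of each of box, jar, stand, seal_a, seal_b from where it was at the start of the episode below 0.02 m and angle between box's own z axis and vertical below 0.05 rad and angle between each of jar, stand, seal_a, seal_b's own z axis and vertical below 0.15 rad); the robot touches nothing.
It fails at once if the box is lifted, tipped or shifted by more than 20 mm (distance of box from where it was at the start of the episode above 0.02 m or height (world z) of box above 0.012 m or angle between box's own z axis and vertical above 0.15 rad).
It fails at once if the jar, the stand or a seal is lifted, shifted by more than 20 mm or tipped (distance of any of jar, stand, seal_a, seal_b from where it was at the start of the episode above 0.02 m or angle between any of jar, stand, seal_a, seal_b's own z axis and vertical above 0.4 rad or height (world z) of any of jar, stand, seal_a, seal_b above 0.008 m).
It also fails if it takes over 43 s, if anything falls off the work surface, if the arm or the gripper's body presses on something with over 40 N, if the wrist force passes 120 N, or if a joint passes its speed limit or range.

## Robot

A 6-joint arm with a two-finger parallel gripper is mounted at the origin on the work surface. World frame = base frame: x ahead of the robot, y to its left, z up, the work surface at z = 0. Lengths are in m, angles in rad, forces in N, time in s.
With the tool pointing down it reaches from about 0.3 to 0.85 m from the base axis. Payload 5.4 kg.
Tool frame: the origin (TCP) lies on the centre line of the jaws, within the pads' length; the fingertips stand 19 mm ahead of it and the grasp point (between the pads) is the TCP; z points along the fingers, y is the line along which they close (so a half turn about z gives the same grasp; the last joint's range is limited). The gripper opens to 85 mm and grips with 20 to 120 N. Pads are 22 mm wide; open, the fingers measure 114 mm over their backs; the gripper's body (76 mm by 85 mm) begins 54 mm behind the grasp point. The pads swing forward as they close: fully open they stand 13 mm farther back than shut.
Start: joints at [1.016, 0.158, 1.597, -0, 1.386, -0.21], TCP at [0.194, 0.541, 0.25] pointing down, gripper open.
Joint ranges: [-2.91, 2.91], [-0.94, 2.29], [0.18, 2.7], [-1.29, 4.43], [0.17, 2.64], [-3, 3]. Speed limits (rad/s): [2.57, 2.57, 3.14, 3.14, 3.14, 3.14].

## Interface

Orientations are given as a unit quaternion [w, x, y, z].
In Python, from cell import arm gives the robot as it stands.
- The arm moves only by the tool move_arm, never from a script. Its argument "deltas" is a list of rows, each a list of 3 entries, a list of its own where there are three numbers: the turn, a rotation vector about the world's x, y, z in units of 8 degrees (1.0 is 8 degrees), then the shift along the world's x, y, z in units of 25 mm (1.0 is 25 mm), then the opening, from 0 (shut) to 1 (fully open). A call has 1 to 10 rows; each row is the pose to reach, as a shift and turn from the pose commanded when the call began; what a row does not reach only later rows make up. A row lasts 1/10 s, in which the tool goes at most 50 mm and 8.59 degrees, less where a joint would pass 70% of its speed; a pose out of reach is approached as far as the arm can. A call with a gripper value outside its range is refused whole. The fingers move at their own pace and stop on an object; "grip_force" is the grip in N (left out, the last holds). Time passes only in rows, so rows that repeat a pose let the fingers close. It gives the time, the measured TCP pose, the force, the opening and the grip force at its end, in the units of the state.
- arm.sense(): the state, without advancing time (a new reading comes with each control period).
- arm.snapshot(name): name is "scene" or "side" or "wrist"; returns the picture (480x640x3 uint8, red, green, blue); there is no depth.
- arm.get_calibration(name): a dict with "camera_matrix" (3x3 intrinsics, pixels), "extrinsics" (4x4, takes a point from camera to world coordinates); the wrist camera has in their place "hand_eye" (4x4, takes a point from camera to tool coordinates, whose origin is the TCP and whose axes are the flange's). Camera axes: x right, y up, looking along -z (the intrinsics and any distortion apply to the point x, -y, -z); pixel columns grow to the right and rows downward; lengths in m; the calibration is good to about 2 mm. A picture is of the moment at which its call begins: read the wrist's pose just before it. get_calibration takes no time and is no camera call.
- arm.finish_job(): hands the job in; it is judged then, once.
The state is a dict: "time_s": time; "joint_pos": joint angles; "qvel": joint speeds; "joint_efforts": joint torques, N m; "ee_pos": TCP position; "eef_rot": TCP orientation; "ft_force": force on the tool from outside, world axes, zero at the start; "torque": the same for the moment, N m; "width": opening from 0.0 (shut) to 1.0 (fully open); "finger_force": force on a finger pad.
Only numpy, scipy, OpenCV 4.12 (cv2) and the standard library are available. Lean on these libraries where they do the work, as an engineer would, in place of code of your own. Each camera call takes 0.05 s, during which the arm holds its last target. There are 200 camera calls.

## Working session

There is one attempt and no reset: what is moved stays moved. The work goes in short steps, Python scripts to look and compute and a tool call to move; the robot and the scene stay as the last step left them, time stands still between calls to the robot, and variables do not carry over. Pictures are saved under pics/ and viewed, at most 10 in all, crops included, and the job is handed in when it is done.

Besides the shell and the picture viewer there is one more tool, called after "Call:" as a command line: name --argument value ..., lists and objects as JSON in quotes. move_arm: Moves the arm, as the interface text tells. Its arguments: {"type":"object","properties":{"deltas":{"type":"array","items":{"type":"array"}},"grip_force":{"type":"number"}},"required":["deltas"]}

```bash
mkdir -p pics
python3 - <<'E'
from cell import arm
import cv2,numpy as np
for n in("scene","side"):
    im=arm.snapshot(n); cv2.imwrite(f"pics/{n}0.png",im[:,:,::-1])
    c=arm.get_calibration(n); print(n,{k:np.round(v,4).tolist() if not isinstance(v,str) else v for k,v in c.items()})
c=arm.get_calibration("wrist");print({k:np.round(v,4).tolist() for k,v in c.items()})
s=arm.sense();print(s)
E
```

```text
scene {'camera_matrix': [[516.9953, 0.0, 309.8751], [0.0, 516.9953, 239.6742], [0.0, 0.0, 1.0]], 'extrinsics': [[-0.3159, -0.5654, 0.7619, 1.3998], [0.9487, -0.1765, 0.2624, 0.3541], [-0.0139, 0.8057, 0.5922, 0.7971], [0.0, 0.0, 0.0, 1.0]]}
side {'camera_matrix': [[487.0348, 0.0, 324.2893], [0.0, 487.0348, 236.0731], [0.0, 0.0, 1.0]], 'extrinsics': [[0.8978, 0.2454, -0.3656, 0.1348], [-0.4403, 0.49, -0.7523, -0.6534], [-0.0055, 0.8365, 0.548, 0.5894], [0.0, 0.0, 0.0, 1.0]]}
{'camera_matrix': [[368.6813, 0.0, 316.5072], [0.0, 368.6813, 242.6202], [0.0, 0.0, 1.0]], 'hand_eye': [[0.0003, 0.9526, 0.3041, 0.079], [1.0, -0.0002, -0.0004, -0.0012], [-0.0003, 0.3041, -0.9526, -0.1243], [0.0, 0.0, 0.0, 1.0]]}
{'time_s': 0.1, 'joint_pos': array([ 1.01589381e+00,  1.58978737e-01,  1.59809847e+00, -1.34103464e-05,
        1.38617051e+00, -2.10139428e-01]), 'qvel': array([-0.000472  , -0.00171099, -0.00321793,  0.00128565,  0.00059663,
       -0.00026432]), 'joint_efforts': array([ 6.21633433e-06, -3.96991217e+01, -3.32336640e+01, -1.52030289e-04,
        4.18239943e-03, -7.78511719e-06]), 'ee_pos': array([0.194112  , 0.54071637, 0.24942334]), 'eef_rot': array([-3.02770195e-04,  1.71527805e-01,  9.85178932e-01, -7.70181198e-04]), 'ft_force': array([-1.02035719, -0.36447765, -0.1571349 ]), 'torque': array([0.04539173, 0.01152353, 0.04896118]), 'finger_force': 0.0, 'width': 0.9991892482604405}
```

View pics/scene0.png

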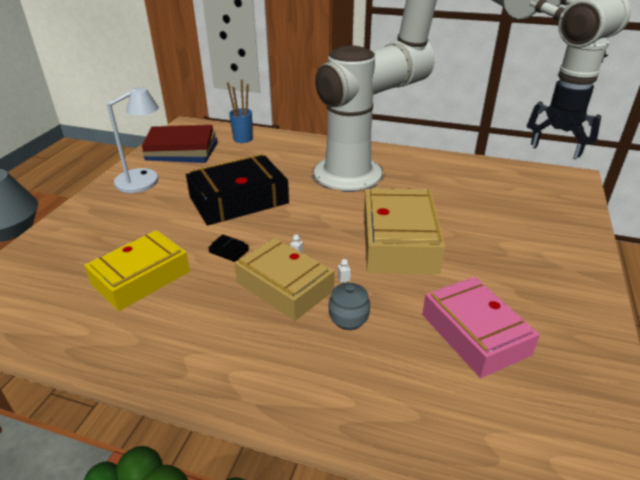

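View pics/side0.png

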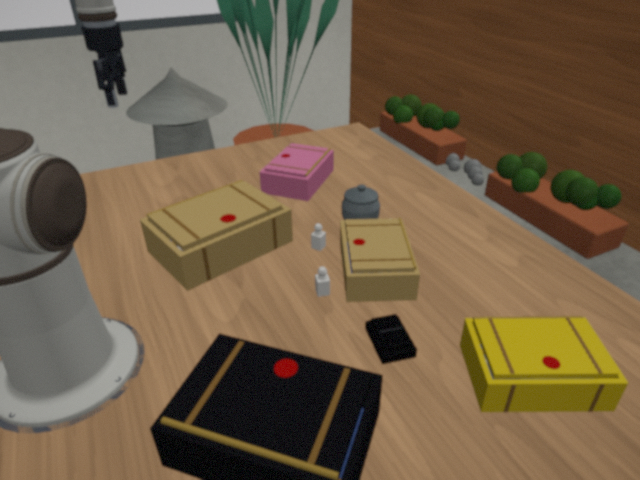

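Target is the small bamboo box (scene ≈(285,277), disc (294,257); side ≈(378,258), disc (359,242)). Seals are in front of it at scene (296,243) and (344,270), side (317,237) and (322,282). The jar is at scene (349,305) and the stand at (229,248).

```bash
cat > h.py <<'E'
from cell import arm
import cv2,numpy as np
from scipy.spatial.transform import Rotation as R
def cam(n,s=None):
    c=arm.get_calibration(n);K=np.array(c["camera_matrix"])
    if n=="wrist":
        T=np.eye(4);q=s["eef_rot"];T[:3,:3]=R.from_quat([q[1],q[2],q[3],q[0]]).as_matrix();T[:3,3]=s["ee_pos"]
        return K,T@np.array(c["hand_eye"])
    return K,np.array(c["extrinsics"])
def ray(C,p):
    K,E=C;d=E[:3,:3]@np.array([(p[0]-K[0,2])/K[0,0],-(p[1]-K[1,2])/K[1,1],-1]);return E[:3,3],d
def onz(C,p,z):
    o,d=ray(C,p);return o+d*(z-o[2])/d[2]
def proj(C,P):
    K,E=C;q=E[:3,:3].T@(np.array(P)-E[:3,3]);return K[0,0]*q[0]/-q[2]+K[0,2],-K[1,1]*q[1]/-q[2]+K[1,2]
def two(Ca,a,Cb,b):
    (o,d),(p,e)=ray(Ca,a),ray(Cb,b);t=np.linalg.lstsq(np.c_[d,-e],p-o,rcond=None)[0]
    A,B=o+d*t[0],p+e*t[1];return (A+B)/2,np.linalg.norm(A-B)
def blobs(im,m,amin=15):
    n,l,st,ce=cv2.connectedComponentsWithStats(m.astype(np.uint8));return [(ce[i],st[i,4]) for i in range(1,n) if st[i,4]>=amin],l
def red(im):
    h=cv2.cvtColor(im,cv2.COLOR_RGB2HSV);return ((h[...,0]<8)|(h[...,0]>172))&(h[...,1]>180)&(h[...,2]>100)
E
python3 - <<'E'
from h import *
S,D=cam("scene"),cam("side")
I=cv2.imread("pics/scene0.png")[:,:,::-1].copy();J=cv2.imread("pics/side0.png")[:,:,::-1].copy()
def near(im,p,m): return min(blobs(im,m)[0],key=lambda b:np.hypot(*(b[0]-p)))
a=near(I,(294,257),red(I));b=near(J,(359,242),red(J));print(a,b)
print("disc",two(S,a[0],D,b[0]),onz(S,a[0],.068),onz(D,b[0],.068))
# seals
for im,n,ps in((I,"I",[(296,243),(344,270)]),(J,"J",[(317,237),(322,282)])):
    h=cv2.cvtColor(im,cv2.COLOR_RGB2HSV);m=(h[...,1]<45)&(h[...,2]>150)
    for p in ps:
        q=near(im,p,m);print(n,q,onz(S if n=="I" else D,q[0],.025))
# box yaw : crop hi-res
for im,n,(x,y) in((I,"sc",(225,220)),(J,"sd",(290,200))):
    c=im[y:y+130,x:x+160];cv2.imwrite(f"pics/{n}c.png",cv2.resize(c,None,fx=2.5,fy=2.5,interpolation=cv2.INTER_CUBIC)[:,:,::-1])
a=cv2.imread("pics/scc.png");b=cv2.imread("pics/sdc.png");cv2.imwrite("pics/both.png",np.hstack([a,b]))
E
```

```text
(array([293.89473684, 255.97368421]), np.int32(38)) (array([358.45238095, 241.5       ]), np.int32(42))
disc (array([0.5327208 , 0.01606225, 0.06818318]), np.float64(0.0004446667158212371)) [0.53225945 0.01608643 0.068     ] [0.53292659 0.01602953 0.068     ]
I (array([295.61904762, 241.94285714]), np.int32(105)) [ 0.42615815 -0.01907612  0.025     ]
I (array([344.22613065, 270.72361809]), np.int32(199)) [0.49835545 0.12695353 0.025     ]
J (array([321.20689655, 233.68965517]), np.int32(29)) [0.50955053 0.13276484 0.025     ]
J (array([322.69148936, 275.06382979]), np.int32(94)) [0.44961113 0.00246243 0.025     ]
```

View pics/both.png

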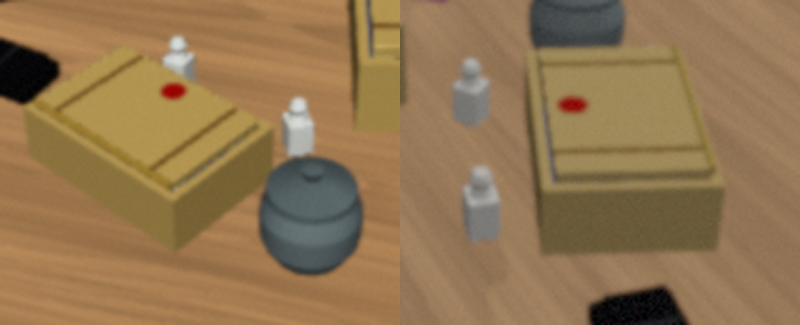

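The crop shows the rim corners: scene crop (125,48),(28,108),(178,193),(273,130), side crop (128,50),(277,48),(317,180),(140,187). Seal knobs are at scene (178,44),(298,104) and side (71,66),(81,176).

Run:
```python
from h import *
S,D=cam("scene"),cam("side");np.set_printoptions(precision=4,suppress=True)
f=lambda p,o:np.array(p)/2.5+o
o1,o2=(225,220),(290,200)
a=[onz(S,f(p,o1),.06) for p in [(125,48),(28,108),(178,193),(273,130)]]
b=[onz(D,f(p,o2),.06) for p in [(140,187),(317,180),(277,48),(128,50)]]
for x,y in zip(a,b): print(x[:2],y[:2])
for q in (a,b,(np.array(a)+b)/2):
    q=np.array(q);c=q.mean(0);w=q[3]+q[2]-q[0]-q[1];d=q[1]+q[2]-q[0]-q[3]
    print("c",c,"w",np.linalg.norm(w)/2,"d",np.linalg.norm(d)/2,"yaw",np.degrees(np.arctan2(-w[0],w[1])),np.degrees(np.arctan2(d[1],d[0])))
print("seal",two(S,f((178,44),o1),D,f((81,176),o2)),two(S,f((298,104),o1),D,f((71,66),o2)))
print("jar",two(S,f((312,168),o1),D,(361,186)))
```

```text
[ 0.4747 -0.0535] [ 0.4673 -0.0559]
[ 0.5871 -0.1039] [ 0.5838 -0.1051]
[0.6528 0.0644] [0.6594 0.0596]
[0.5501 0.1172] [0.5465 0.1126]
c [0.5662 0.0061 0.06  ] w 0.18363000401608548 d 0.11926174571327573 yaw -22.601765928054895 -25.65515986311878
c [0.5643 0.0028 0.06  ] w 0.18370753632785167 d 0.12555537854056179 yaw -24.913985307221207 -23.999869490085448
c [0.5652 0.0044 0.06  ] w 0.1836313812119657 d 0.12239579978877294 yaw -23.75811966572482 -24.806236520422818
seal (array([ 0.4411, -0.0123,  0.0496]), np.float64(0.002002094632011784)) (array([0.4988, 0.1254, 0.0513]), np.float64(0.002226438763884974))
jar (array([0.6262, 0.1718, 0.0938]), np.float64(0.0005362001396483886))
```

Disc, corners and sizes agree: box yaw ≈ -24°, centre (0.565, 0.002). The tool x axis is already nearly along the box's front direction. Moving above the disc with fingers shut.

Call:
move_arm --deltas '[[[0,0,-0.1],[1,-1.5,0],0],[[0,0,-0.2],[2,-3.1,0],0],[[0,0,-0.3],[3,-4.6,0],0],[[0,0,-0.4],[4,-6.2,0],0],[[0,0,-0.5],[5,-7.7,0],0],[[0,0,-0.5],[6,-9.3,0],0],[[0,0,-0.5],[7,-10.8,0],0],[[0,0,-0.5],[8,-12.4,0],0],[[0,0,-0.5],[9,-13.9,0],0],[[0,0,-0.5],[10,-15.5,0],0]]'

```text
time_s: 1.1
ee_pos: [0.4448, 0.152, 0.25]
eef_rot: [-0.0, 0.206, 0.979, 0.0]
ft_force: [0.2, 0.4, 0.9]
width: 0.002
finger_force: 0.0
```

Call:
move_arm --deltas '[[[0,0,0],[1,-1.5,0],0],[[0,0,0],[2,-3,0],0],[[0,0,0],[3,-4.5,0],0],[[0,0,0],[3.5,-5.4,-1],0],[[0,0,0],[3.5,-5.5,-2],0],[[0,0,0],[3.5,-5.5,-3],0],[[0,0,0],[3.5,-5.5,-3],0],[[0,0,0],[3.5,-5.5,-3],0]]'

```text
time_s: 1.9
ee_pos: [0.5316, 0.0163, 0.1753]
eef_rot: [-0.001, 0.206, 0.979, -0.0]
ft_force: [-0.2, 0.3, 1.1]
width: 0.0
finger_force: 0.0
```

Run:
```python
from h import *
np.set_printoptions(precision=4,suppress=True)
s=arm.sense();im=arm.snapshot("wrist");cv2.imwrite("pics/w1.png",im[:,:,::-1])
W=cam("wrist",s);print(s["ee_pos"],s["eef_rot"],s["ft_force"],s["width"])
for b in blobs(im,red(im))[0]: print(b,onz(W,b[0],.068))
q=R.from_quat(s["eef_rot"][[1,2,3,0]]);print("toolx",q.apply([1,0,0]))
```

```text
[0.5316 0.0163 0.1753] [-0.0006  0.2058  0.9786 -0.    ] [-0.1796  0.2815  1.1137] 4.014951439010612e-05
(array([316.6243, 250.8763]), np.int32(889)) [0.5317 0.015  0.068 ]
toolx [-0.9153  0.4027  0.0011]
```

View pics/w1.png

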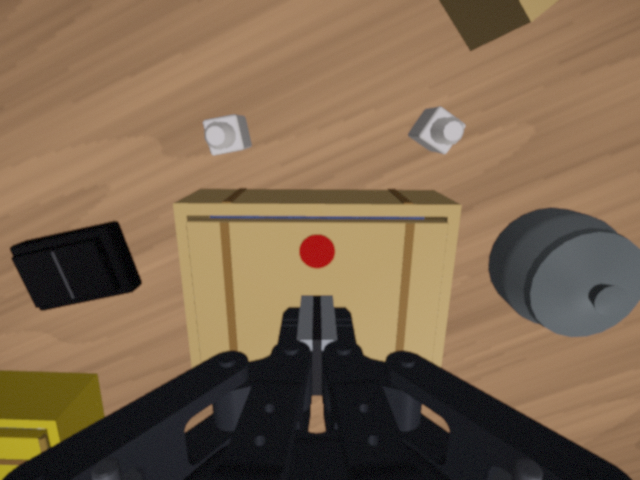

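The wrist view shows the disc at (317,251), which gives (0.532, 0.015). The box is square to the tool, and the seals (226,134), (437,130) and the jar (575,275) are clear of the gripper. Descending slowly.

Call:
move_arm --deltas '[[[0,0,0],[0,0,-1],0],[[0,0,0],[0,0,-2],0],[[0,0,0],[0,0,-2.8],0],[[0,0,0],[0,0,-3.2],0],[[0,0,0],[0,0,-3.3],0],[[0,0,0],[0,0,-3.4],0],[[0,0,0],[0,0,-3.45],0],[[0,0,0],[0,0,-3.5],0],[[0,0,0],[0,0,-3.5],0]]'

```text
time_s: 2.85
ee_pos: [0.5322, 0.0161, 0.0883]
eef_rot: [0.0, 0.206, 0.979, -0.0]
ft_force: [-0.1, 1.7, -0.0]
width: 0.001
finger_force: 0.0
```

Call:
move_arm --deltas '[[[0,0,0],[0,0,-0.04],0],[[0,0,0],[0,0,-0.08],0],[[0,0,0],[0,0,-0.08],0]]'

```text
time_s: 3.15
ee_pos: [0.5323, 0.016, 0.0863]
eef_rot: [0.0, 0.206, 0.979, -0.0]
ft_force: [-1.0, -0.3, 4.2]
width: 0.001
finger_force: 1.9
```

Call:
move_arm --deltas '[[[0,0,0],[0,0,-0.06],0],[[0,0,0],[0,0,-0.12],0],[[0,0,0],[0,0,-0.16],0],[[0,0,0],[0,0,-0.16],0]]'

```text
time_s: 3.55
ee_pos: [0.5323, 0.0161, 0.0819]
eef_rot: [0.0, 0.206, 0.979, 0.0]
ft_force: [-0.5, 1.0, 3.5]
width: -0.003
finger_force: 1.9
```

Call:
move_arm --deltas '[[[0,0,0],[0,0,0.3],0],[[0,0,0],[0,0,0.8],0],[[0,0,0],[-0.1,0.05,1.6],0],[[0,0,0],[-0.3,0.1,2.6],0],[[0,0,0],[-0.7,0.3,3.6],0],[[0,0,0],[-1,0.5,4.6],0],[[0,0,0],[-1.4,0.6,5],0],[[0,0,0],[-1.4,0.6,5],0],[[0,0,0],[-1.4,0.6,5],0],[[0,0,0],[-1.4,0.6,5],0]]'

```text
time_s: 4.55
ee_pos: [0.4964, 0.0311, 0.2058]
eef_rot: [-0.001, 0.206, 0.979, -0.0]
ft_force: [0.6, 0.0, -0.3]
width: -0.001
finger_force: 0.0
```

Run:
```python
from h import *
im=arm.snapshot("side");cv2.imwrite("pics/s2.png",im[:,:,::-1]);s=arm.sense();print(s["ee_pos"],s["ft_force"])
```

```text
[0.49642283 0.03109365 0.20567355] [-0.16597233 -0.94738069 -0.2396585 ]
```

View pics/s2.png

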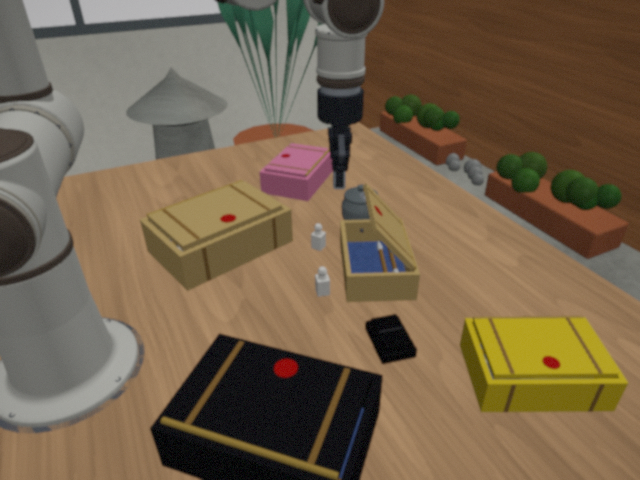

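The lid stands ajar, leaning at (390,225), and the finger is in front of and above it. Lowering to mid-edge height, then pushing over.

Call:
move_arm --deltas '[[[0,0,0],[0,0,-1],0],[[0,0,0],[0,0,-2],0],[[0,0,0],[0,0,-2.5],0],[[0,0,0],[0.4,-0.2,-2.5],0],[[0,0,0],[0.9,-0.4,-2.5],0],[[0,0,0],[1.2,-0.5,-2.5],0],[[0,0,0],[1.5,-0.65,-2.5],0],[[0,0,0],[1.8,-0.8,-2.4],0],[[0,0,0],[2.1,-0.9,-2.3],0],[[0,0,0],[2.4,-1.05,-2.2],0]]'

```text
time_s: 5.6
ee_pos: [0.5575, 0.0047, 0.1523]
eef_rot: [0.0, 0.206, 0.979, 0.0]
ft_force: [-0.4, -0.3, 1.1]
width: -0.005
finger_force: 0.4
```

Run:
```python
from h import *
im=arm.snapshot("side");cv2.imwrite("pics/s3.png",cv2.resize(im[120:320,280:480],None,fx=3,fy=3)[:,:,::-1]);s=arm.sense();print(s["ee_pos"],s["ft_force"])
```

```text
[0.55890642 0.00391566 0.15294669] [-0.5808837  -1.1335752   1.23826772]
```

View pics/s3.png

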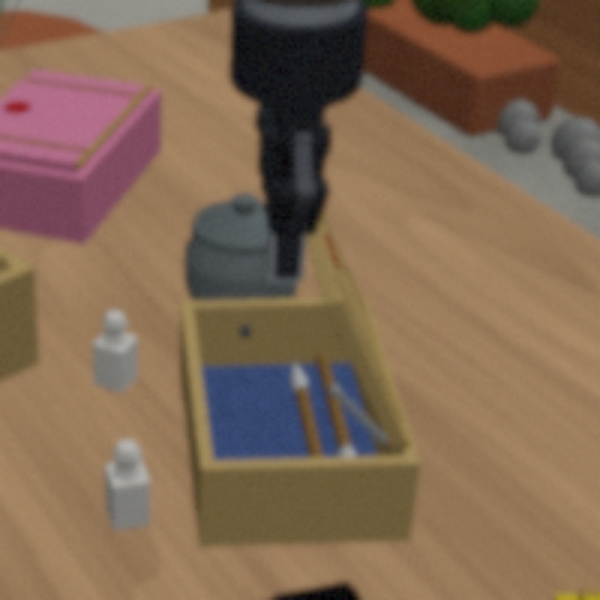

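The finger (crop (285,265)) is behind the lid's edge and the lid has risen; the box and seals haven't moved. Continuing.

Call:
move_arm --deltas '[[[0,0,0],[0.3,-0.15,0],0],[[0,0,0],[0.6,-0.3,0],0],[[0,0,0],[0.9,-0.4,0],0],[[0,0,0],[1.2,-0.55,0],0],[[0,0,0],[1.5,-0.65,0],0],[[0,0,0],[1.75,-0.8,0],0],[[0,0,0],[2,-0.9,0],0],[[0,0,0],[2.2,-1,0],0],[[0,0,0],[2.2,-1,0],0],[[0,0,0],[2.2,-1,0],0]]'

```text
time_s: 6.65
ee_pos: [0.6115, -0.02, 0.1511]
eef_rot: [-0.001, 0.206, 0.979, 0.0]
ft_force: [-0.1, -0.2, 0.5]
width: 0.005
finger_force: 0.0
```

Run:
```python
from h import *
im=arm.snapshot("side");cv2.imwrite("pics/s4.png",cv2.resize(im[120:320,280:480],None,fx=3,fy=3)[:,:,::-1]);s=arm.sense();print(s["ee_pos"],s["ft_force"])
```

```text
[ 0.61143492 -0.01991929  0.15119576] [-0.53692227  0.45928785 -0.27786195]
```

View pics/s4.png

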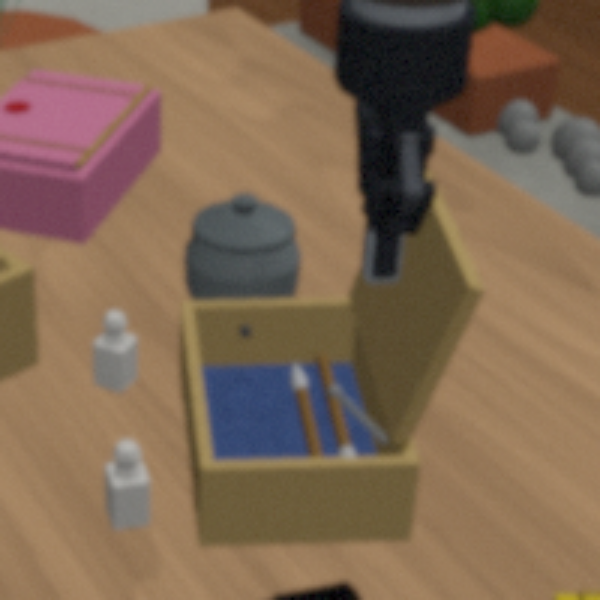

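The lid now appears to lean back past upright with no force on the finger. Backing off forward and up, then checking.

Call:
move_arm --deltas '[[[0,0,0],[-0.5,0.2,0],0],[[0,0,0],[-1.4,0.6,0],0],[[0,0,0],[-2.4,1.1,0.3],0],[[0,0,0],[-3.4,1.5,1],0],[[0,0,0],[-4.4,1.9,2],0],[[0,0,0],[-5,2.2,3],0],[[0,0,0],[-5,2.2,3],0],[[0,0,0],[-5,2.2,3],0]]'

```text
time_s: 7.5
ee_pos: [0.487, 0.035, 0.227]
eef_rot: [0.001, 0.206, 0.979, -0.0]
ft_force: [0.6, 0.2, -0.5]
width: -0.003
finger_force: 0.0
```

Run:
```python
from h import *
im=arm.snapshot("side");im2=arm.snapshot("scene");f=lambda x:cv2.resize(x,None,fx=2,fy=2)
cv2.imwrite("pics/s5.png",np.hstack([f(im[120:320,280:480]),f(im2[180:380,200:400])])[:,:,::-1]);s=arm.sense();print(s["ee_pos"],s["ft_force"])
a=cv2.imread("pics/side0.png")[:,:,::-1]
```

```text
[0.48657119 0.03476524 0.22558036] [-0.15125164  0.50631169 -0.08598894]
```

View pics/s5.png

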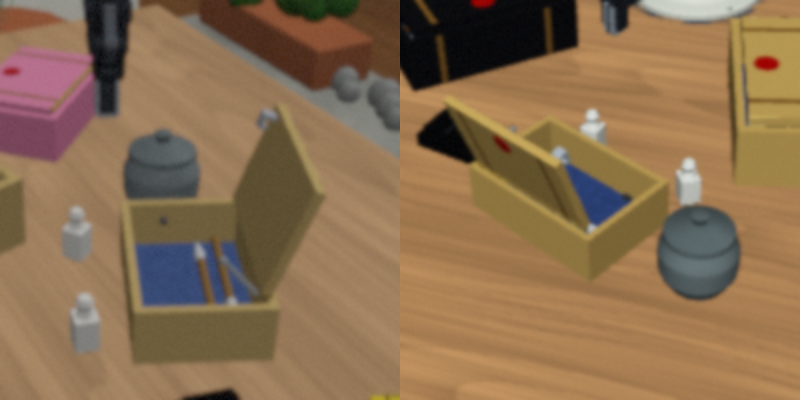

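The lid leans back fully open by itself, and the box, seals, jar and stand are in place. The gripper is clear.

```bash
python3 -c "
from cell import arm
print(arm.finish_job())"
```

```text
the job is handed in; nothing more can be done
None
```

I pressed the disc, the lid sprang ajar, and I pushed it over until it leaned fully open by itself. The last pictures showed the box, jar, stand and both seals where they started. I handed the job in after about 7.6 s of robot time, but no verdict came back.

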